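# Stack block, spacer plate and flange in the assembly fixture

## Robot

A 6-joint arm with a two-finger parallel gripper is mounted at the origin on a cart in front of the work surface, level with it; the furniture and walls round the work are solid. World frame = base frame: x ahead of the robot, y to its left, z up, the work surface at z = 0. Lengths are in mm, angles in rad, forces in N, time in s.
With the tool pointing down it reaches from about 275 to 975 mm from the base axis. Payload 8.4 kg.
Tool frame: the origin (TCP) lies on the mounting face of the last link; the fingertips stand 190 mm ahead of it and the grasp point (between the pads) lies 171 mm ahead of it; x points along the fingers, z is the direction in which the jaws open and shut, and the axes are right-handed (so a half turn about x gives the same grasp; the last joint's range is limited). The gripper opens to 92 mm and grips with 3 to 60 N. Pads are 20 mm wide; open, the fingers measure 128 mm over their backs; the gripper's body (75 mm by 189 mm) begins 69 mm behind the grasp point.
Start: joints at [-1.351, 0.353, 1.633, -0, 1.155, -0.002], TCP at [137.49, -609.693, 404.683] pointing down, gripper open.
Joint ranges: [-2.63, 2.63], [-0.92, 2.1], [0.06, 2.66], [-1.3, 4.44], [0, 2.69], [-3.02, 3.02]. Speed limits (rad/s): [2.22, 2.22, 2.79, 3.14, 3.14, 3.14].

## Interface

Orientations are given as [roll, pitch, yaw] about the fixed x, y, z axes, in that order (R = Rz(yaw) Ry(pitch) Rx(roll)).
In Python, from station import ctrl, fingers, solve_ik, get_image, camera_info, telemetry gives the robot as it stands. The module is installed in compiled form; this text tells all that it offers. Calls block until the motion is done:
- ctrl.movep(position, orientation): joint-space move of the TCP to a pose.
- ctrl.movel(position, vel=150, rot=None): straight line of the TCP; rot=None keeps the orientation; vel is the mean speed in mm/s.
- ctrl.set_joints(angles): joint-space move.
- fingers.move_gripper(opening, strength=None): finger opening in mm; strength is the grip in N (None keeps the last); returns when the fingers have stopped.
- ctrl.pause(seconds).
- solve_ik(position, orientation): joint angles nearest the present ones, or None.
- get_image(name): name is "scene" or "top"; returns the picture (384x512x3 uint8, blue, green, red); there is no depth.
- camera_info(name): a dict with "intrinsics" (3x3 intrinsics, pixels), "rvec" (rotation vector, rad) and "tvec" (3), from world to camera coordinates, as OpenCV has them. Camera axes: x right, y down, z forward; pixel columns grow to the right and rows downward; lengths in mm; the calibration is good to about 2 mm. A picture is of the moment at which its call begins. camera_info takes no time and is no camera call.
A pose or a line that the arm cannot do raises ctrl.IKError and nothing moves.
- ctrl.sign_off(): hands the job in, once; it reports no verdict.
Readings, each from a call of its own:
- telemetry.get_t(): time.
- telemetry.get_joint_pos(): joint angles.
- telemetry.get_qvel(): joint speeds.
- telemetry.get_tau(): joint torques, N m.
- telemetry.get_position(): TCP position.
- telemetry.get_tcp_rot(): TCP orientation.
- telemetry.get_wrist_force(): force on the tool from outside, world axes, zero at the start.
- telemetry.get_moment(): the same for the moment, N m.
- telemetry.get_grip_width(): finger opening in mm.
Only numpy, scipy, OpenCV 4.12 (cv2) and the standard library are available. Lean on these libraries where they do the work, as an engineer would, in place of code of your own. Each camera call takes 0.05 s, during which the arm holds its last target.

## Task

Load the assembly fixture for screwing together: set the milled aluminium block squarely down on the floor of the pocket, then the flat steel spacer plate on the block, then the flange on top with its hub upward. Each part must lie flat and fully home between the four corner guides, and be lowered in, not dropped. Leave the V-block, the rusty sleeve and the spanner where they are.

Things in the scene. Friction and masses are not known exactly. Their poses are not given: they have to be found in the camera images.
- fixture: Fixed assembly fixture: aluminium base 84 (x) x 96 (y) x 12 mm; four dark 4 mm sheet-steel corner guides, 70 mm above the bench, round a pocket 49 (x) x 64 (y) mm; their top 8 mm flares out about 4.5 mm as lead-in. Open full height between the guides: 47 mm gaps in the long sides (facing +x, -x), 26 mm in the short ones. Origin: centre of the underside, z up.
- pocket_floor (a point): Centre of the pocket's floor (top of the base plate), 12 mm above the bench; axes as the fixture's. The guides' edges also centre the round flange, to about 2 mm.
- block: Milled bright aluminium block, 45 (its x) x 60 (its y) x 32 mm high, 0.22 kg, two bores in its top. Origin: centre of the underside, z up. Goes first; its long side lies along the pocket's long side, either way round.
- spacer: Flat grey steel spacer plate, 45 (its x) x 60 (its y) x 10 mm thick, with a 22 mm hole through the middle, 0.17 kg. Origin: centre of the underside, z up. Goes second, on the block, long side along the pocket's long side, either way round.
- flange: Turned metal flange: round disc 64 mm in diameter and 15 mm thick with a hub 36 mm in diameter on top, 35 mm high in all, 0.34 kg. Origin: centre of the underside, z up (hub up). Goes last, on the spacer; its disc reaches out through the gaps of the guides; any yaw.
- v_block: Bystander: grey steel V-block 50 x 60 x 40 mm with a V groove in its top; origin at the centre of the underside.
- rusty_sleeve: Bystander: rust-brown sleeve 40 mm in diameter, 42 mm high, standing upright; origin at the centre of the underside.
- spanner: Bystander: open-ended spanner 186 mm long (its y), 30 mm wide, 8 mm thick, lying flat; origin at the centre of the underside.
Not all that is in view belongs to the job. Several things have the shape of the spacer; the one meant has the colours described above. What is shaped like the flange but green is not meant.

How it is judged:
By the outcome, as a careful person would: the job done as asked, in the order asked, and still so for the second after the job is handed in, with the robot touching nothing.
It also fails if it takes over 61 s, if anything falls off the work surface, if the arm or the gripper's body presses on something with over 40 N, if the wrist force passes 120 N, or if a joint passes its speed limit or range.

## Working session

There is one attempt and no reset: what is moved stays moved. The work goes in short steps, each a Python script; the robot and the scene stay as the last script left them, time stands still between calls to the robot, and variables do not carry over. Pictures are saved under pics/ and viewed, and the job is handed in when it is done.

```bash
mkdir -p pics; ls; python3 - <<'E'
from station import *
import cv2
for n in("scene","top"):
    im=get_image(n); cv2.imwrite(f"pics/{n}0.png",im)
    print(n,camera_info(n))
print(telemetry.get_t(), telemetry.get_tcp_rot(), telemetry.get_position(), telemetry.get_grip_width())
E
```

```text
pics
scene {'intrinsics': array([[357.8221017 ,   0.        , 259.91761073],
       [  0.        , 357.8221017 , 192.93923159],
       [  0.        ,   0.        ,   1.        ]]), 'rvec': array([ 0.7690239 , -2.42715019,  1.33202304]), 'tvec': array([438.00150029, 208.54323366, 865.83282779])}
top {'intrinsics': array([[376.47263142,   0.        , 251.47777317],
       [  0.        , 376.47263142, 193.42680571],
       [  0.        ,   0.        ,   1.        ]]), 'rvec': array([ 2.16676944, -2.11937737,  0.1802642 ]), 'tvec': array([ -35.93466094,  511.94837251, 1193.56312963])}
0.1 [3.13407834 1.56960335 1.78507191] [ 137.46799739 -609.48105178  404.06693876] 92.1362640913841
```

View pics/scene0.png

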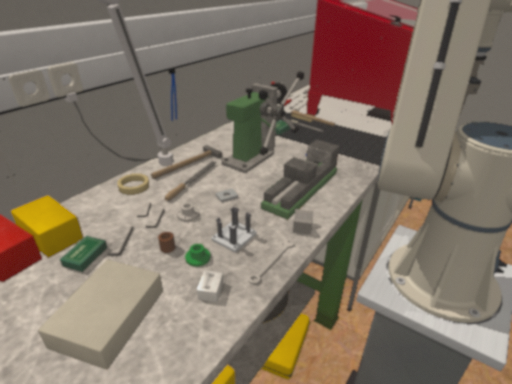

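View pics/top0.png

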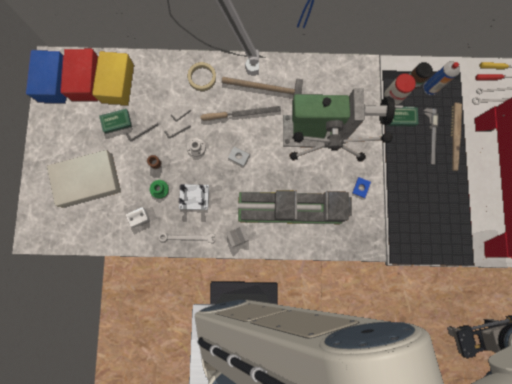

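The scene view shows the whole bench. In the top view the fixture is at about (193,197), the flange at (196,147) and the grey spacer at (239,157). The block with its bores is at (137,217), the V-block at (237,238) and the sleeve at (154,161). The blue plate at (361,187) and the green flange at (159,188) are decoys. Next I'll zoom in.

```bash
python3 - <<'E'
import cv2,numpy as np
t=cv2.imread("pics/top0.png"); s=cv2.imread("pics/scene0.png")
cv2.imwrite("pics/topz.png",cv2.resize(t[130:260,115:265],(750,650)[:2],interpolation=cv2.INTER_CUBIC)[:600])
cv2.imwrite("pics/scz.png",cv2.resize(s[170:310,150:325],None,fx=4,fy=4,interpolation=cv2.INTER_CUBIC))
E
```

```text
(no output)
```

View pics/topz.png

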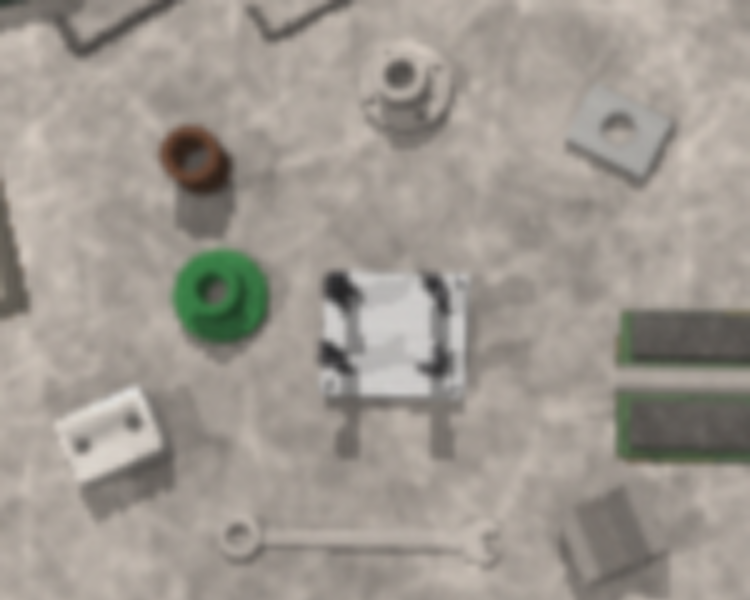

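View pics/scz.png

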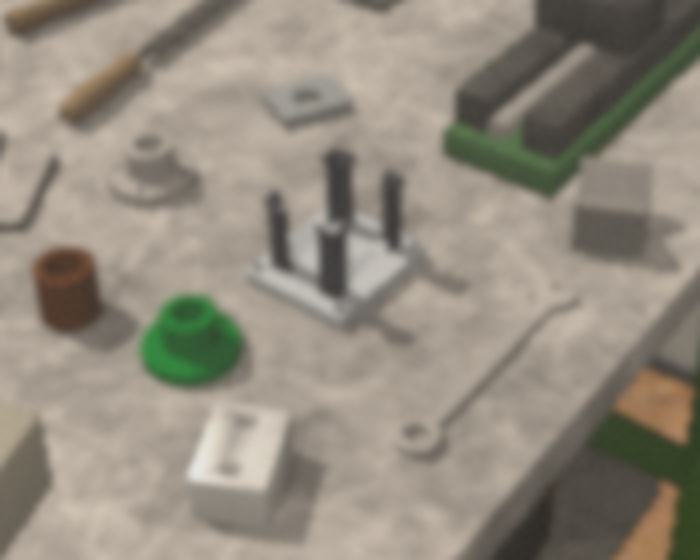

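```bash
cat > h.py <<'E'
import numpy as np, cv2
from station import *
CI={n:camera_info(n) for n in("scene","top")}
def cast(n,uv,z):
    c=CI[n];R,_=cv2.Rodrigues(c["rvec"]);C=-R.T@c["tvec"]
    uv=np.atleast_2d(np.asarray(uv,float))
    d=np.c_[uv,np.ones(len(uv))]@np.linalg.inv(c["intrinsics"]).T@R
    return C+d*((z-C[2])/d[:,2])[:,None]
def proj(n,P):
    c=CI[n];return cv2.projectPoints(np.atleast_2d(np.asarray(P,float)),c["rvec"],c["tvec"],c["intrinsics"],None)[0][:,0]
def tri(us,ut):
    A=[]
    for n in("scene","top"):
        c=CI[n];R,_=cv2.Rodrigues(c["rvec"]);A.append(c["intrinsics"]@np.c_[R,c["tvec"]])
    X=cv2.triangulatePoints(A[0],A[1],np.float64(us).reshape(2,1),np.float64(ut).reshape(2,1))
    X=(X[:3]/X[3])[:,0]
    return X,proj("scene",X)[0]-us,proj("top",X)[0]-ut
E
python3 - <<'E'
from h import *
f={n:np.mean([get_image(n).astype(float) for _ in range(6)],0) for n in("scene","top")}
np.savez("avg.npz",**f)
for nm,uv,z in[("fix",(193.5,197),12),("fl",(196,147),15),("sp",(239,157),10),("bl",(137,217),32),("vb",(237,238),30),("sl",(154,161),42)]:
    print(nm,cast("top",uv,z)[0].round(0))
def z(n,x0,y0,w,h,k): 
    return cv2.resize(f[n][y0:y0+h,x0:x0+w].clip(0,255).astype(np.uint8),None,fx=k,fy=k,interpolation=cv2.INTER_CUBIC)
T=np.hstack([cv2.resize(z("top",x,y,32,32,8),(256,256)) for x,y in((121,201),(223,141),(180,131))])
S=np.hstack([cv2.resize(z("scene",x,y,32,32,8),(256,256)) for x,y in((194,268),(212,180),(172,198))])
cv2.imwrite("pics/z1.png",np.vstack([T,S]))
cv2.imwrite("pics/z2.png",np.hstack([z("top",173,177,40,40,9),z("scene",208,205,50,50,7)[:360,:]]))
E
```

```text
fix [501. 169.  12.]
fl [673. 168.  15.]
sp [642.  20.  10.]
bl [428. 347.  32.]
vb [367.  19.  30.]
sl [614. 300.  42.]Traceback (most recent call last):
  File "<stdin>", line 11, in <module>
    return _nx.concatenate(arrs, 1, dtype=dtype, casting=casting)
           ~~~~~~~~~~~~~~~^^^^^^^^^^^^^^^^^^^^^^^^^^^^^^^^^^^^^^^
ValueError: all the input array dimensions except for the concatenation axis must match exactly, but along dimension 0, the array at index 0 has size 360 and the array at index 1 has size 350
```

View pics/z1.png

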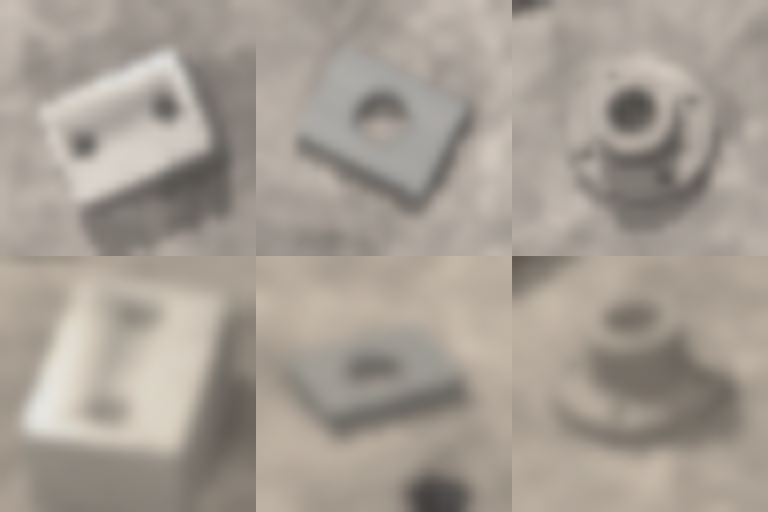

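The crops show the block's top face (long side up to the right), the grey plate and its hole, and the flange hub with a dark bore, in both views. Next I'll extract contours with colour masks.

```bash
cat > seg.py <<'E'
from h import *
K=8
def crop(img,x0,y0,w,h):
    return cv2.resize(img[y0:y0+h,x0:x0+w].clip(0,255).astype(np.float32),None,fx=K,fy=K,interpolation=cv2.INTER_CUBIC)
def full(p,x0,y0): return np.asarray(p,float).reshape(-1,2)/K+(0.5/K-0.5)+[x0,y0]
def feat(c,kind):
    g=c.mean(2); return {"bright":g,"grey":c[...,0]-c[...,2],"dark":-g}[kind]
def blob(img,box,kind,th,hull=True):
    c=crop(img,*box);m=(feat(c,kind)>th).astype(np.uint8)
    cs,_=cv2.findContours(m,cv2.RETR_EXTERNAL,cv2.CHAIN_APPROX_NONE)
    k=max(cs,key=cv2.contourArea)
    return full(cv2.convexHull(k) if hull else k,box[0],box[1]),c,k
E
python3 - <<'E'
from seg import *
f=np.load("avg.npz")
T=f["top"]
def pr(nm,img,box,kind):
    c=crop(img,*box); v=feat(c,kind)
    print(nm,kind); print(v[4::16,4::16].round(0).astype(int))
pr("bl",T,(121,201,32,32),"bright"); pr("sp",T,(223,141,32,32),"grey"); pr("fx",T,(175,179,38,36),"bright");pr("fx",T,(175,179,38,36),"grey")
a=crop(T,173,177,40,40);b=crop(f["scene"],208,205,50,40)
cv2.imwrite("pics/z2.png",np.hstack([a,b]))
E
```

```text
bl bright
[[188 184 165 160 166 165 170 160 153 154 149 154 157 154 159 169]
 [186 183 173 161 160 165 172 158 149 154 155 144 152 154 154 161]
 [182 176 165 172 167 159 156 145 145 148 147 145 150 151 159 162]
 [178 167 149 158 155 149 151 149 144 158 187 154 145 146 154 140]
 [175 157 140 145 148 145 156 169 201 215 211 179 121 129 134 134]
 [166 160 148 146 152 174 211 214 206 183 167 198 126 120 127 133]
 [174 174 162 174 208 207 196 180 168 151 111 174 150 113 131 134]
 [167 166 175 203 192 181 171 163 167 168 124 169 186 114 124 128]
 [165 165 164 196 165 139 162 179 192 199 197 201 194 130 121 131]
 [171 167 172 190 168 108 177 206 207 207 201 195 178 120 110 131]
 [170 160 170 178 194 198 209 208 206 205 182 131  99  87 104 139]
 [176 163 169 174 186 209 210 202 179 133  97  86  84  94 112 138]
 [178 175 178 177 183 198 167 128 108 107  98  99  97 100 113 146]
 [178 170 168 161 169 133 111 121 126 127 121 108 103 116 125 151]
 [174 169 165 163 168 141 118 119 120 125 123 120 124 151 152 154]
 [164 162 158 161 168 163 127 120 126 128 160 161 151 152 146 152]]
sp grey
[[-17 -18
[... 3417 characters left out ...]
 -4 -13
  -15]
 [-17 -15  -3   1  -1  -3  -3  -3  -3  -4  -4  -4  -3  -1   0  -2  -4 -12
  -13]
 [-16 -16  -7  -1   0  -2  -3  -3  -3  -4  -4  -4  -1   0   0  -2  -4 -12
  -14]
 [-16 -15  -7  -3  -2  -3  -4  -4  -4  -4  -4  -4  -3  -2  -2  -3  -5 -13
  -16]
 [-15 -15  -4  -3  -2  -3  -4  -4  -4  -4  -3  -4  -5  -3  -2  -3  -5 -14
  -17]
 [-15 -16 -12  -7  -6  -6  -6  -6  -5  -5  -5  -6  -5  -5  -5  -5  -8 -17
  -18]
 [-16 -16 -14 -12 -11 -10 -11 -13 -12 -14 -15 -13 -13 -12 -11 -12 -13 -17
  -17]
 [-16 -16 -16 -15 -14 -11 -15 -16 -16 -18 -19 -17 -17 -13 -12 -15 -16 -17
  -16]][ WARN:0@0.509] global loadsave.cpp:1063 imwrite_ Unsupported depth image for selected encoder is fallbacked to CV_8U.
```

View pics/z2.png

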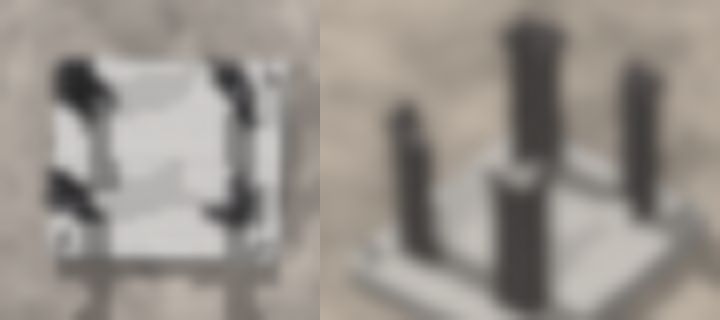

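```bash
cat >> seg.py <<'E'
def neutral(c): return (c[...,2]-c[...,0])/c.mean(2)
def maskblob(img,box,nth,bth,dth=999):
    c=crop(img,*box);g=c.mean(2)
    m=((neutral(c)<nth)&(g>bth)&(g<dth)).astype(np.uint8)
    n,l,st,ce=cv2.connectedComponentsWithStats(m)
    i=1+np.argmax(st[1:,4]); m=(l==i).astype(np.uint8)
    cs,_=cv2.findContours(m,cv2.RETR_EXTERNAL,cv2.CHAIN_APPROX_NONE)
    k=max(cs,key=cv2.contourArea)
    d=c.clip(0,255).astype(np.uint8).copy();cv2.drawContours(d,[k],-1,(0,0,255),1)
    return full(k,box[0],box[1]),d,k
def rect(P):
    (cx,cy),(w,h),a=cv2.minAreaRect(P.astype(np.float32)[:, :2]); 
    if w<h: w,h,a=h,w,a+90
    return (round(cx,1),round(cy,1)),(round(w,1),round(h,1)),(a+90)%180-90
E
python3 - <<'E'
from seg import *
f=np.load("avg.npz");T=f["top"];S=f["scene"]
R,_=cv2.Rodrigues(CI["top"]["rvec"]);print("C",-R.T@CI["top"]["tvec"])
R,_=cv2.Rodrigues(CI["scene"]["rvec"]);print("C",-R.T@CI["scene"]["tvec"])
ds=[]
for nm,cam,box,nth,bth,dth,z in[("bl","top",(121,201,32,32),.055,150,999,32),("sp","top",(223,141,32,32),.062,135,999,10),("fx","top",(175,179,34,36),.05,145,999,12),("sps","scene",(212,180,32,32),.09,125,999,10),("bls","scene",(192,264,40,40),.11,175,999,32)]:
    u,d,k=maskblob({"top":T,"scene":S}[cam],box,nth,bth,dth); 
    print(nm,rect(cast(cam,u,z)),"px area",cv2.contourArea(k)/64); ds.append(cv2.resize(d,(256,256)))
cv2.imwrite("pics/m1.png",np.vstack([np.hstack(ds[:3]),np.hstack(ds[3:]+[ds[0]])]))
E
```

```text
C [ 317.76349491  -15.15696296 1259.67138896]
C [ 22.95776681 761.65546972 635.88990135]Traceback (most recent call last):
  File "<stdin>", line 8, in <module>
  File "seg.py", line 24, in rect
    (cx,cy),(w,h),a=cv2.minAreaRect(P.astype(np.float32)[:, :2]);
                    ~~~~~~~~~~~~~~~^^^^^^^^^^^^^^^^^^^^^^^^^^^^^
cv2.error: OpenCV(4.12.0) /io/opencv/modules/imgproc/src/convhull.cpp:143: error: (-215:Assertion failed) total >= 0 && (depth == CV_32F || depth == CV_32S) in function 'convexHull'
```

```bash
sed -i 's/cv2.minAreaRect(P.astype(np.float32)\[:, :2\])/cv2.minAreaRect(np.ascontiguousarray(P[:,:2],np.float32))/' seg.py
cat > m1.py <<'E'
from seg import *
f=np.load("avg.npz");T=f["top"];S=f["scene"]
ds=[]
for nm,cam,box,nth,bth,dth,z in[("bl","top",(121,201,32,32),.055,150,999,32),("sp","top",(223,141,32,32),.062,135,999,10),("fx","top",(175,179,34,36),.05,145,999,12),("sps","scene",(212,180,32,32),.09,125,999,10),("bls","scene",(192,264,40,40),.11,175,999,32)]:
    u,d,k=maskblob({"top":T,"scene":S}[cam],box,nth,bth,dth); 
    print(nm,rect(cast(cam,u,z)),"px area",cv2.contourArea(k)/64); ds.append(cv2.resize(d,(256,256)))
cv2.imwrite("pics/m1.png",np.vstack([np.hstack(ds[:3]),np.hstack(ds[3:]+[ds[0]])]))
E
python3 m1.py; python3 -c "
from seg import *
f=np.load('avg.npz')
print(neutral(crop(f['scene'],192,264,40,40))[4::20,4::20].round(2))
print(neutral(crop(f['scene'],212,180,32,32))[4::16,4::16].round(2))
print(neutral(crop(f['top'],121,201,32,32))[4::16,4::16].round(2))"
```

```text
bl ((453.3, 344.6), (37.6, 14.0), -81.576003074646) px area 24.78125
sp ((647.9, 23.2), (60.8, 45.3), 65.52010345458984) px area 215.390625
fx ((503.3, 170.8), (88.0, 56.4), 4.238495826721191) px area 350.5546875
sps ((646.6, 25.5), (60.7, 44.0), 64.60297393798828) px area 130.3125
bls ((440.8, 367.8), (47.3, 18.2), -48.04914093017578) px area 81.3046875
[[-0.03 -0.07 -0.06 -0.03  0.03  0.09  0.13  0.14  0.14  0.15  0.15  0.14
   0.15  0.14  0.15  0.15]
 [ 0.13  0.12  0.11  0.13  0.14  0.14  0.14  0.15  0.14  0.14  0.15  0.14
   0.14  0.14  0.15  0.15]
 [ 0.14  0.15  0.14  0.15  0.15  0.14  0.14  0.14  0.15  0.14  0.14  0.14
   0.14  0.14  0.14  0.15]
 [ 0.15  0.14  0.15  0.15  0.14  0.12  0.12  0.12  0.12  0.13  0.13  0.13
   0.14  0.14  0.14  0.15]
 [ 0.15  0.14  0.14  0.15  0.13  0.12  0.12  0.12  0.11  0.12  0.12  0.12
   0.12  0.15  0.15  0.15]
 [ 0.15  0.14  0.14  0.13  0.09  0.11  0.12  0.12  0.12  0.12  0.12  0.12
   0.12  0.14  0.15  0.15]
 [ 0.15  0.15  0.14  0.11  0.07  0.11  0.12  0.11  0.12  0.11  0.12  0.12
   0.12  0.15  0.14  0.15]
 [ 0.14  0.14  0.14  0.07  0.07  0.1
[... 2886 characters left out ...]
 0.07 0.08
  0.1  0.1 ]
 [0.1  0.1  0.1  0.08 0.08 0.07 0.07 0.07 0.08 0.08 0.07 0.08 0.08 0.08
  0.1  0.1 ]
 [0.1  0.1  0.1  0.09 0.08 0.07 0.07 0.07 0.07 0.07 0.07 0.08 0.07 0.07
  0.08 0.1 ]
 [0.1  0.1  0.1  0.1  0.08 0.08 0.07 0.07 0.07 0.08 0.07 0.08 0.07 0.08
  0.09 0.1 ]
 [0.11 0.1  0.1  0.1  0.08 0.07 0.07 0.08 0.07 0.08 0.08 0.08 0.1  0.1
  0.1  0.1 ]
 [0.1  0.1  0.1  0.1  0.09 0.07 0.08 0.08 0.08 0.1  0.09 0.09 0.09 0.1
  0.09 0.1 ]
 [0.1  0.1  0.1  0.1  0.1  0.09 0.09 0.09 0.1  0.09 0.1  0.1  0.1  0.1
  0.09 0.1 ]
 [0.1  0.1  0.1  0.1  0.1  0.1  0.1  0.1  0.1  0.09 0.1  0.1  0.11 0.11
  0.1  0.1 ]
 [0.11 0.1  0.1  0.1  0.1  0.1  0.1  0.1  0.1  0.1  0.1  0.1  0.1  0.1
  0.1  0.1 ]]
```

View pics/m1.png

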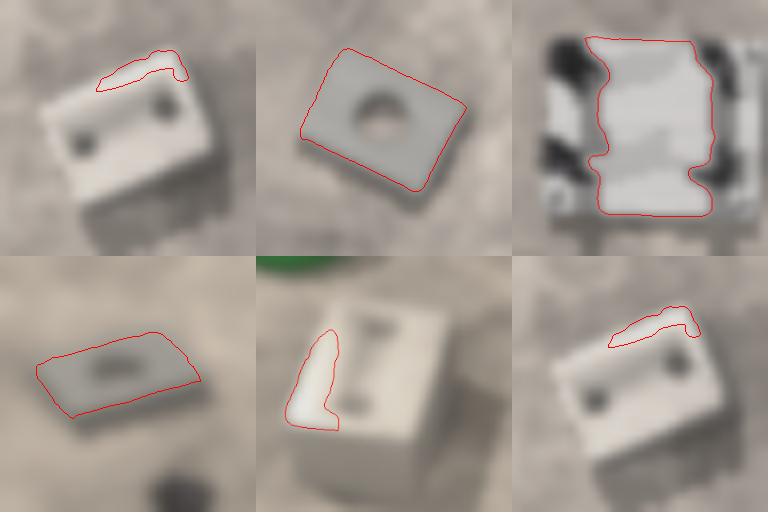

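The spacer's top face is outlined cleanly in both views, and the two agree to about 2.5 mm. I'll loosen the thresholds for the block and the fixture, and measure the flange.

```bash
sed -i 's/("bl","top",(121,201,32,32),.055,150/("bl","top",(121,201,32,32),.089,140/; s/("fx","top",(175,179,34,36),.05,145/("fx","top",(174,179,41,36),.065,0/; s/("bls","scene",(192,264,40,40),.11,175,999,32)/("bls","scene",(192,264,40,40),.131,160,999,32),("fxs","scene",(208,205,50,50),.11,0,999,12),("fl","top",(180,131,32,32),.089,130,999,15),("fls","scene",(172,198,32,32),.125,0,999,15)/; s/np.vstack.*/np.vstack([np.hstack(ds[:4]),np.hstack(ds[4:])])[:600,:])/; s/(256,256)/(200,200)/' m1.py; python3 m1.py;python3 -c "
from seg import *
f=np.load('avg.npz')
print(neutral(crop(f['scene'],172,198,32,32))[4::20,4::20].round(2))
print(neutral(crop(f['top'],180,131,32,32))[4::20,4::20].round(2))"
```

```text
bl ((431.3, 348.9), (65.9, 50.3), -62.56455612182617) px area 281.8828125
sp ((647.9, 23.2), (60.8, 45.3), 65.52010345458984) px area 215.390625
fx ((502.0, 168.5), (99.6, 88.6), 89.29016876220703) px area 746.578125
sps ((646.6, 25.5), (60.7, 44.0), 64.60297393798828) px area 130.3125
bls ((430.0, 351.5), (64.3, 48.1), -63.35955238342285) px area 427.3828125
fxs ((517.1, 147.3), (158.7, 131.4), 89.76393127441406) px area 994.78125
[[0.21 0.15 0.14 0.15 0.15 0.14 0.15 0.15 0.15 0.15 0.15 0.15 0.15]
 [0.15 0.14 0.15 0.15 0.14 0.15 0.15 0.15 0.15 0.15 0.15 0.15 0.15]
 [0.15 0.15 0.15 0.15 0.15 0.14 0.14 0.15 0.15 0.15 0.15 0.15 0.15]
 [0.15 0.15 0.15 0.15 0.15 0.14 0.14 0.15 0.14 0.15 0.15 0.15 0.15]
 [0.15 0.15 0.15 0.15 0.14 0.15 0.15 0.15 0.14 0.14 0.15 0.15 0.15]
 [0.15 0.15 0.15 0.15 0.14 0.14 0.14 0.14 0.14 0.14 0.15 0.15 0.15]
 [0.15 0.15 0.14 0.15 0.15 0.14 0.15 0.14 0.14 0.15 0.14 0.15 0.15]
 [0.15 0.15 0.14 0.15 0.15 0.14 0.15 0.14 0.15 0.15 0.14 0.14 0.15]
 [0.15 0.15 0.15 0.15 0.15 0.14 0.15 0.15 0.14 0.14 0.13 0.14 0.14]
 [0.15 0.15 0.15 0.14 0.15 0.14 0.14 0.15 0.15 0.14 
[... 868 characters left out ...]
  0.1  0.1  0.1  0.1  0.1  0.1 ]
 [0.1  0.1  0.11 0.1  0.1  0.1  0.09 0.1  0.1  0.1  0.1  0.1  0.1 ]
 [0.1  0.1  0.11 0.1  0.11 0.11 0.1  0.09 0.1  0.1  0.1  0.1  0.1 ]
 [0.1  0.1  0.11 0.1  0.1  0.1  0.1  0.1  0.1  0.1  0.1  0.1  0.1 ]]Traceback (most recent call last):
  File "m1.py", line 5, in <module>
    u,d,k=maskblob({"top":T,"scene":S}[cam],box,nth,bth,dth);
          ~~~~~~~~^^^^^^^^^^^^^^^^^^^^^^^^^^^^^^^^^^^^^^^^^^
  File "seg.py", line 18, in maskblob
    i=1+np.argmax(st[1:,4]); m=(l==i).astype(np.uint8)
        ~~~~~~~~~^^^^^^^^^^
    return _wrapfunc(a, 'argmax', axis=axis, out=out, **kwds)
    return bound(*args, **kwds)
ValueError: attempt to get argmax of an empty sequence
```

```bash
cat > m2.py <<'E'
from seg import *
f=np.load("avg.npz");I={"top":f["top"],"scene":f["scene"]}
ds=[]
for cam,box,nth,bth in(("top",(174,179,41,36),.065,140),("scene",(208,205,54,50),.1,130)):
    c=crop(I[cam],*box);m=((neutral(c)<nth)&(c.mean(2)>bth)).astype(np.uint8)
    cs,_=cv2.findContours(m,cv2.RETR_EXTERNAL,cv2.CHAIN_APPROX_NONE)
    k=np.vstack([q for q in cs if cv2.contourArea(q)>200]);d=c.clip(0,255).astype(np.uint8).copy();cv2.drawContours(d,cs,-1,(0,0,255),1);ds.append(cv2.resize(d,(400,380)))
    P=cast(cam,full(k,*box[:2]),12)[:,:2]
    q=P-[502,169]
    for nm,a,s,off in(("+x",0,1,42),("-x",0,-1,42),("+y",1,1,48),("-y",1,-1,48)):
        b=1-a
        sel=(abs(q[:,a]-s*off)<6)&(abs(q[:,b])<(40 if a==0 else 34))
        if sel.sum()<15: print(cam,nm,"few");continue
        p=P[sel]
        for _ in range(3):
            vx,vy,x0,y0=cv2.fitLine(p.astype(np.float32),cv2.DIST_HUBER,0,.01,.01).ravel()
            r=abs((p[:,0]-x0)*vy-(p[:,1]-y0)*vx); p=p[r<1.2]
        ang=np.degrees(np.arctan2(vy,vx)); ctr=[502,169]
        t=(ctr[b]-(x0,y0)[b])/((vx,vy)[b]); val=(x0,y0)[a]+t*(vx,vy)[a]
        print(cam,nm,"val %.1f ang %.1f n %d"%(val,ang,len(p)))
def bore(cam,box,th):
    c=crop(I[cam],*box);m=(c.mean(2)<th).astype(np.uint8);n,l,st,ce=cv2.connectedComponentsWithStats(m)
    i=1+np.argmax(st[1:,4]);cs,_=cv2.findContours((l==i).astype(np.uint8),0,1)
    d=c.clip(0,255).astype(np.uint8).copy();cv2.drawContours(d,cs,-1,(0,0,255),1);ds.append(cv2.resize(d,(220,220)))
    return full(ce[i],*box[:2])[0],st[i,4]/64
E
cat >> m2.py <<'E'
ut,a=bore("top",(189,139,14,12),115);us,b=bore("scene",(180,198,16,14),125)
print(ut,a,us,b,tri(us,ut),cast("top",ut,35),cast("scene",us,35))
h=380
cv2.imwrite("pics/m2.png",np.hstack([ds[0],ds[1]]));cv2.imwrite("pics/m3.png",np.hstack(ds[2:]))
E
python3 m2.py
```

```text
top +x val 545.5 ang 89.2 n 144
top -x val 460.6 ang 88.9 n 124
top +y val 217.6 ang 0.4 n 89
top -y val 121.1 ang 1.8 n 142
scene +x val 543.9 ang 89.4 n 114
scene -x val 458.1 ang 88.2 n 61
scene +y few
scene -y val 120.2 ang -2.2 n 74
[194.46472868 144.33381783] 20.15625 [189.05969332 210.22241238] 28.53125 (array([675.88628186, 169.57546988,  19.56019021]), array([-2.00443431, -0.58298627]), array([0.85097315, 1.36015494])) [[676.07554278 170.33906694  35.        ]] [[652.9043721 183.1219672  35.       ]]
```

View pics/m2.png

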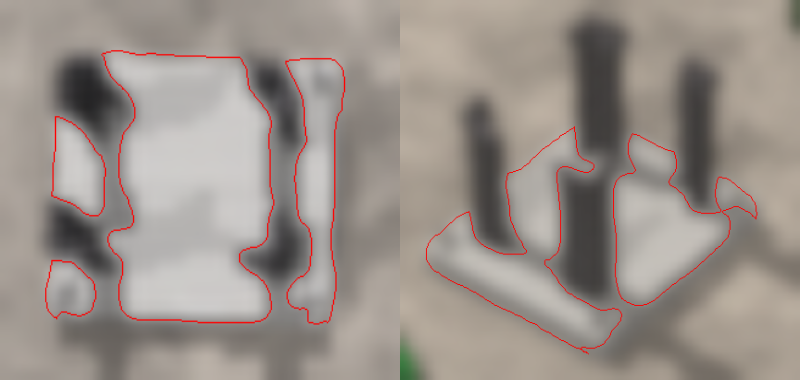

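View pics/m3.png

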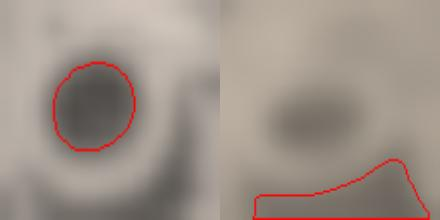

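The fixture contour puts its centre at about (503.0,169.4) from the top view and (501,168.2) from the scene view, with yaw near 0. The bore mask is good in the top view but caught the hub's shade in the scene view, so I'll tighten that box.

```bash
sed -i 's/bore("scene",(180,198,16,14),125)/bore("scene",(181,201,14,8),135)/' m2.py; python3 m2.py | tail -1
cat > m4.py <<'E'
from seg import *
f=np.load("avg.npz");I={"top":f["top"],"scene":f["scene"]}
# block & spacer per view, corners matched for heights
for nm,L in(("block",[("top",(121,201,32,32),.087,165,32),("scene",(192,264,40,40),.131,165,32)]),("spacer",[("top",(223,141,32,32),.062,135,10),("scene",(212,180,32,32),.09,125,10)])):
    bx={}
    for cam,box,n,b,z in L:
        u,d,k=maskblob(I[cam],box,n,b);print(nm,cam,rect(cast(cam,u,z)))
        r=cv2.boxPoints(cv2.minAreaRect(np.ascontiguousarray(cast(cam,u,z)[:,:2],np.float32)))
        bx[cam]=proj(cam,np.c_[r,np.full(4,z)])
        cv2.imwrite(f"pics/m4_{nm}_{cam}.png",d)
    Z=[]
    for t in bx["top"]:
        w=cast("top",t,L[0][4]);i=np.argmin(np.linalg.norm(cast("scene",bx["scene"],L[0][4])-w,axis=1))
        Z.append(tri(bx["scene"][i],t)[0])
    print("tri mean",np.mean(Z,0).round(1),np.array(Z)[:,2].round(1))
E
python3 m4.py; python3 -c "
import cv2,numpy as np
a=[cv2.resize(cv2.imread(f'pics/{n}.png'),(260,260)) for n in('m4_block_top','m4_block_scene')]+[cv2.resize(cv2.imread('pics/m3.png')[:,220:],(260,260))]
cv2.imwrite('pics/m5.png',np.hstack(a))"
```

```text
[194.46472868 144.33381783] 20.15625 [186.56956941 205.40825835] 18.234375 (array([675.76564634, 170.14151108,  35.19823212]), array([-0.10685861, -0.03088345]), array([0.04654848, 0.07369667])) [[676.07554278 170.33906694  35.        ]] [[675.61981719 169.87738933  35.        ]]
block top ((430.7, 350.3), (62.3, 47.2), -63.152788162231445)
block scene ((430.0, 351.2), (63.8, 47.2), -63.19706916809082)
tri mean [430.7 350.6  31. ] [30.3 31.7 31.7 30.3]
spacer top ((647.9, 23.2), (60.8, 45.3), 65.52010345458984)
spacer scene ((646.6, 25.5), (60.7, 44.0), 64.60297393798828)
tri mean [648.4  23.2   8.1] [8.  7.7 8.2 8.5]
```

View pics/m5.png

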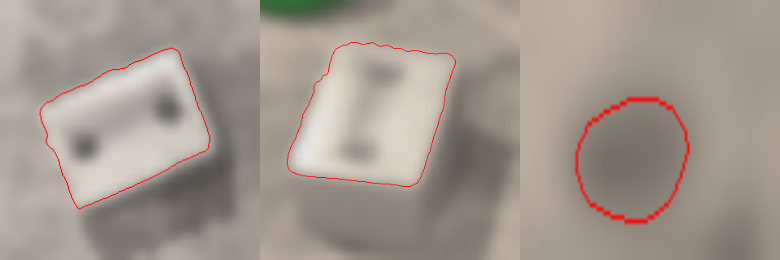

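Both views agree on every part:

| Part | Position (x, y) mm | Measured top height (mm) | Long axis |
|---|---|---|---|
| Block | 430.5, 350.6 | 31 | −63.2° |
| Spacer | 647.5, 24 | 8 | 65° |
| Flange | 675.8, 170.1 | 35.2 | n/a |
| Fixture | 502.3, 169 | n/a | about 90° |

I'll pick up the block now.

```bash
cat >> h.py <<'E'
def ori(deg): return [0,np.pi/2,np.radians(deg)]
def st(m=""):
    print(m,"t%.2f"%telemetry.get_t(),np.round(telemetry.get_position(),1),"F",np.round(telemetry.get_wrist_force(),1),"w%.1f"%telemetry.get_grip_width(),flush=True)
E
python3 - <<'E'
from h import *
for p,a in(((430.5,350.6,260),26.8),((502.3,169,300),0),((647.5,24,260),-25),((675.8,170.1,280),0)):
    print(np.round(solve_ik(p,ori(a)),2))
ctrl.movep([340,-270,420],ori(-40));st()
ctrl.movep([430.5,350.6,275],ori(26.8));st()
E
```

```text
[ 0.68  0.43  1.9  -0.    0.81  0.21]
[ 0.32  0.34  1.93 -0.    0.88  0.32]
[ 0.03  0.55  1.69 -0.    0.91  0.47]
[ 0.24  0.59  1.56 -0.    1.    0.24]
 t2.17 [ 340.1 -270.7  420.1] F [ 0.1 -0.  -0.4] w92.0
 t4.46 [431.  350.  275.2] F [ 0.3 -0.4 -0.1] w92.1
```

```bash
python3 - <<'E'
from h import *
ctrl.movel([430.5,350.6,195],vel=80);st("down")
fingers.move_gripper(40,strength=35);st("grip")
ctrl.movel([430.5,350.6,290],vel=100);st("up")
ctrl.movep([502.3,169,300],ori(0));st("over")
for n in("top","scene"): cv2.imwrite(f"pics/a_{n}.png",get_image(n))
t=cv2.imread("pics/a_top.png");s=cv2.imread("pics/a_scene.png")
cv2.imwrite("pics/a.png",np.hstack([cv2.resize(t[150:250,120:220],(400,400)),cv2.resize(s[160:260,180:280],(400,400))]))
E
```

```text
down t5.61 [430.7 350.8 195.5] F [-0.3 -0.8 -0.8] w91.8
grip t6.38 [430.4 350.5 195. ] F [-1.1 -0.8  1.4] w44.9
up t7.47 [430.3 350.4 289.4] F [-0.1  0.  -1.8] w44.6
over t8.28 [502.2 169.5 299.7] F [ 0.6 -0.3 -2.3] w44.9
```

View pics/a.png

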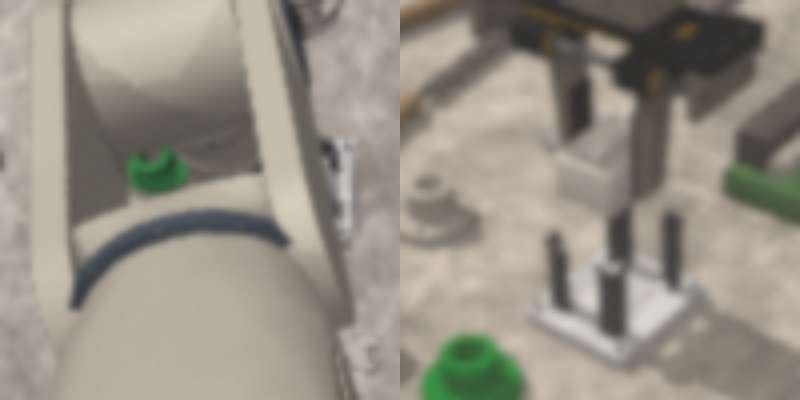

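The block (scene view, held at about (595,170) in the crop) hangs level between the fingers above the guides. I'll lower it and watch the force.

```bash
cat >> h.py <<'E'
def lower(x,y,z0,z1,step,vel,flim=8,lat=15):
    """go down in steps from z0 to z1, stop at vertical force change"""
    z=z0;ctrl.movel([x,y,z],vel=vel*2)
    f0=np.array(telemetry.get_wrist_force())
    while z>z1:
        z=max(z-step,z1);ctrl.movel([x,y,z],vel=vel)
        d=np.array(telemetry.get_wrist_force())-f0
        if abs(d[2])>flim or np.hypot(*d[:2])>lat:
            st("stop z%.1f"%z);return z,d
    st("end z%.1f"%z);return z,d
E
python3 - <<'E'
from h import *
ctrl.movel([502.3,169,272],vel=100)
z,d=lower(502.3,169,272,211,6,40);print(z,d.round(1))
E
```

```text
end z211.0 t12.31 [502.3 169.  211. ] F [-0.3  0.1 -2. ] w44.9
211 [ 0.3  0.9 -0. ]
```

```bash
python3 - <<'E'
from h import *
z,d=lower(502.3,169,211,204,1,20,flim=4);print(z,d.round(1))
E
```

```text
stop z206.0 t13.81 [502.3 169.  207. ] F [-3.  -1.4 11.8] w45.1
206 [-2.6 -1.3 13. ]
```

```bash
python3 - <<'E'
from h import *
ctrl.movel([502.3,169,206.9],vel=20)
fingers.move_gripper(62);st("rel")
ctrl.movel([502.3,169,300],vel=150);st("up")
ctrl.movep([647.5,24,260],ori(-25));st("sp")
for n in("top","scene"): cv2.imwrite(f"pics/b_{n}.png",get_image(n))
t=cv2.imread("pics/b_top.png");s=cv2.imread("pics/b_scene.png")
cv2.imwrite("pics/b.png",np.hstack([cv2.resize(t[150:250,140:240],(400,400),interpolation=2),cv2.resize(s[160:260,180:280],(400,400),interpolation=2)]))
E
```

```text
rel t14.51 [502.3 169.  206.8] F [-0.4  0.1 -0.1] w62.0
up t15.28 [501.9 168.9 299.4] F [-0.4 -0.2  0.5] w62.0
sp t16.12 [646.6  24.6 259.4] F [-0.3  0.3  0.4] w61.9
```

View pics/b.png

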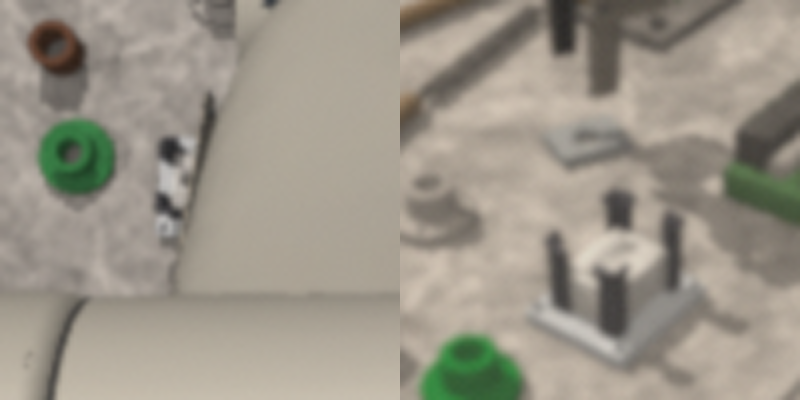

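The block sits level between the guides in the scene crop, at about (610,255). Next is the spacer.

```bash
python3 - <<'E'
from h import *
fingers.move_gripper(72)
ctrl.movel([647.5,24,215],vel=120)
ctrl.movel([647.5,24,192],vel=40);st("down")
fingers.move_gripper(38,strength=40);st("grip")
ctrl.movel([647.5,24,280],vel=100);st("up")
ctrl.movep([502.3,169,305],ori(0));st("over")
for n in("top","scene"): cv2.imwrite(f"pics/c_{n}.png",get_image(n))
s=cv2.imread("pics/c_scene.png")
cv2.imwrite("pics/c.png",cv2.resize(s[150:260,180:290],(600,600),interpolation=2))
E
```

```text
down t17.83 [647.6  24.  192. ] F [-0.9 -0.1  0.4] w72.2
grip t18.36 [647.5  24.  192.2] F [-0.5 -1.   1.2] w44.6
up t19.39 [647.2  24.  279.3] F [ 1.  -0.5 -2.5] w44.4
over t20.23 [503.2 168.8 305.1] F [-0.2  0.4 -1.5] w44.4
```

View pics/c.png

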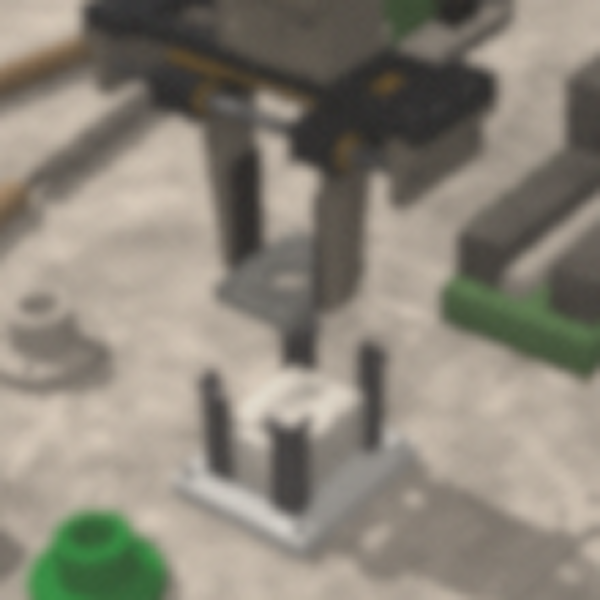

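The plate, at about (285,285) in the crop, is held level. I expect it to land at TCP z = 236.

```bash
python3 - <<'E'
from h import *
ctrl.movel([502.3,169,267],vel=100)
z,d=lower(502.3,169,267,240,5,35);print(z,d.round(1))
if z==240:
    z,d=lower(502.3,169,240,233.5,1,20,flim=4);print(z,d.round(1))
E
```

```text
end z240.0 t22.82 [502.3 169.  239.9] F [-0.3 -0.2 -2.3] w44.4
240 [-0.1 -0.4 -0.5]
stop z235.0 t24.32 [502.4 169.  236.1] F [-4.4 -1.6 14.2] w43.9
235 [-3.9 -1.6 15.4]
```

```bash
python3 - <<'E'
from h import *
ctrl.movel([502.3,169,236],vel=20)
fingers.move_gripper(60);st("rel")
ctrl.movel([502.3,169,310],vel=150);st("up")
ctrl.movep([675.8,170.1,285],ori(0));st("fl")
for n in("top","scene"): cv2.imwrite(f"pics/d_{n}.png",get_image(n))
s=cv2.imread("pics/d_scene.png")
cv2.imwrite("pics/d.png",cv2.resize(s[150:260,160:270],(600,600),interpolation=2))
E
```

```text
rel t25.00 [502.3 169.  235.9] F [0.6 0.6 0.2] w60.3
up t25.64 [502.  168.9 309.6] F [-0.8 -0.5  0.3] w59.9
fl t26.38 [674.6 170.  283.5] F [-0.2  0.1  0.2] w60.3
```

View pics/d.png

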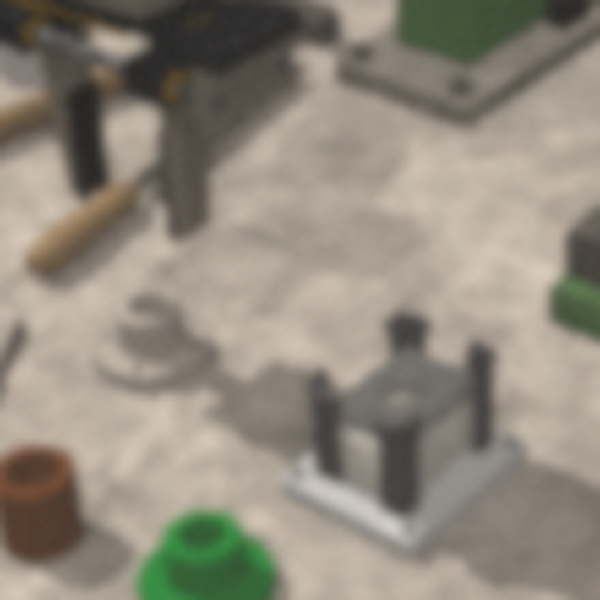

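The spacer lies flat on the block between the guides, at about (410,385) in the crop. Now the flange.

```bash
python3 - <<'E'
from h import *
ctrl.movel([675.8,170.1,235],vel=120)
ctrl.movel([675.8,170.1,208],vel=40);st("down")
fingers.move_gripper(30,strength=50);st("grip")
ctrl.movel([675.8,170.1,310],vel=100);st("up")
ctrl.movep([502.3,169,325],ori(0));st("over")
for n in("top","scene"): cv2.imwrite(f"pics/e_{n}.png",get_image(n))
s=cv2.imread("pics/e_scene.png")
cv2.imwrite("pics/e.png",cv2.resize(s[140:260,170:290],(600,600),interpolation=2))
E
```

```text
down t27.87 [675.9 170.1 208. ] F [-0.9  0.3  0.6] w59.7
grip t28.38 [675.8 170.1 208.2] F [-1.3  0.1  2. ] w35.1
up t29.54 [675.5 170.  309.1] F [-1.3 -0.9 -4. ] w34.6
over t30.27 [502.6 169.2 325.3] F [ 1.5 -0.4 -3.3] w34.3
```

View pics/e.png

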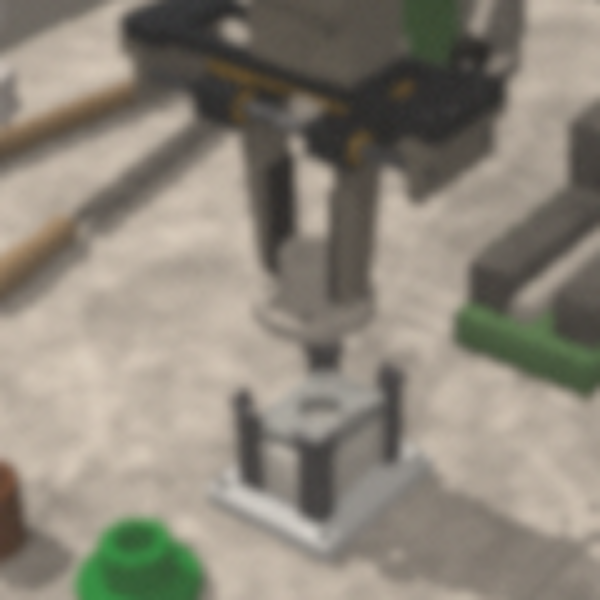

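The flange hangs level with its hub up, at about (315,290) in the crop. I expect it to land at TCP z = 262.

```bash
python3 - <<'E'
from h import *
ctrl.movel([502.3,169,284],vel=100)
z,d=lower(502.3,169,284,264,3,30,flim=6,lat=10);print(z,d.round(1))
if z==264:
    z,d=lower(502.3,169,264,259.5,1,20,flim=5);print(z,d.round(1))
E
```

```text
end z264.0 t32.93 [502.2 169.  263.9] F [ 0.3 -0.4 -2.6] w35.1
264 [0.7 0.1 0.1]
stop z261.0 t33.93 [502.5 169.1 262.1] F [-3.8 -1.9 11.7] w34.8
261 [-3.  -1.9 14.8]
```

```bash
python3 - <<'E'
from h import *
ctrl.movel([502.3,169,262],vel=20)
fingers.move_gripper(56);st("rel")
ctrl.movel([502.3,169,340],vel=120);st("up")
ctrl.movep([380,-200,420],ori(-30));st("away")
ctrl.pause(.3)
f={n:np.mean([get_image(n).astype(float) for _ in range(4)],0) for n in("scene","top")}
np.savez("avg2.npz",**f)
t=f["top"][130:250,120:260].clip(0,255).astype(np.uint8);s=f["scene"][170:290,150:290].clip(0,255).astype(np.uint8)
cv2.imwrite("pics/f.png",np.hstack([cv2.resize(t,(400,343),interpolation=2),cv2.resize(s,(400,343),interpolation=2)]))
cv2.imwrite("pics/f2.png",np.hstack([cv2.resize(f["top"][175:215,172:216].clip(0,255).astype(np.uint8),(400,364),interpolation=2),cv2.resize(f["scene"][200:254,205:259].clip(0,255).astype(np.uint8),(400,364),interpolation=2)]))
E
```

```text
rel t34.68 [502.3 169.  262. ] F [0.1 0.3 0.8] w56.2
up t35.48 [502.  168.9 339.5] F [-0.4 -0.3 -0.2] w56.0
away t36.96 [ 380.4 -199.6  419.7] F [ 0.1 -0.6 -0.4] w55.6
```

View pics/f.png

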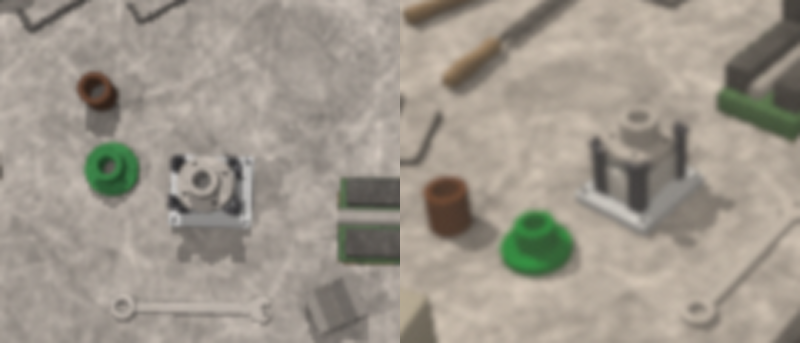

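View pics/f2.png

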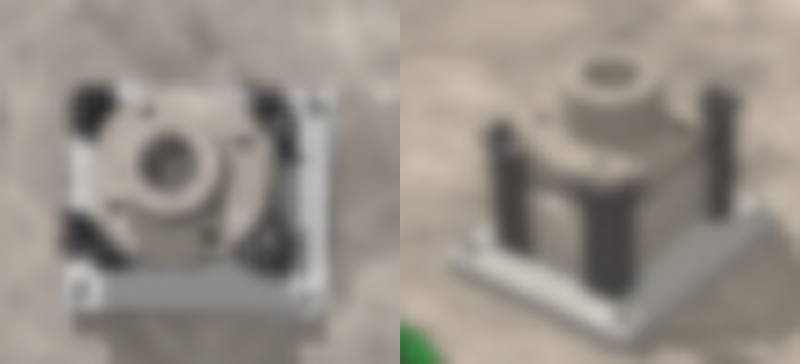

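The stack is seated: hub up and disc between the guides, with the bore at about (170,160) in the top crop and (610,72) in the scene crop. The bystanders look unmoved. I'll check the height by triangulation before handing in.

```bash
python3 - <<'E'
from seg import *
f=np.load("avg2.npz")
def bore(cam,box,th):
    c=crop(f[cam],*box);m=(c.mean(2)<th).astype(np.uint8);n,l,s,ce=cv2.connectedComponentsWithStats(m);i=1+np.argmax(s[1:,4]);return full(ce[i],*box[:2])[0],s[i]
ut,a=bore("top",(185,187,11,12),115);us,b=bore("scene",(227,206,13,9),128)
print(ut,a,us,b,tri(us,ut)[0])
a=np.load("avg.npz")
for cam,bx in(("top",[("sleeve",140,150,28,26),("spanner",155,228,62,20),("vblock",225,226,26,28),("green",145,178,26,24)]),):
    for n,x,y,w,h in bx: print(n,abs(a[cam]-f[cam])[y:y+h,x:x+w].mean().round(2))
E
```

```text
[189.87259913 192.32148389] [  20   23   45   46 1614] [232.87109375 210.47130927] [ 28  28  47  24 928] [503.63798625 169.3200427   89.37395673]
sleeve 3.05
spanner 5.88
vblock 2.95
green 4.52
```

```bash
python3 - <<'E'
from h import *
ctrl.sign_off();st()
E
```

```text
the job is handed in; nothing more can be done
the job is handed in; nothing more can be done
```

I loaded the fixture in the order asked (block, spacer, flange with hub up) and handed the job in at about 37 s of the allowed 61 s. Each part was lowered under force checks, with no contact until it landed at the height I expected, pressing about 15 N. I then opened the fingers gently.

**Seating:** the flange's hub bore triangulates to (503.6, 169.3) and 89.4 mm high. A fully seated stack would be 89 mm, and the fixture centre I measured is (502.3, 169). In both views the flange lies level between the guides, with the robot clear of everything.

**Bystanders:** the V-block, sleeve and spanner look unmoved. The image difference around the spanner was a little higher (5.9 grey levels, against about 3 for the V-block and sleeve). Its ring is still at the same pixel, so I take that as shadow or noise.

**Disagreements:**
- The two cameras differed by up to about 2.5 mm on the spacer's position.
- The spacer's height measured 8 mm, against 10 mm in the text.
- The fixture's edges gave a yaw of 0 ± 1°, so I used 0.

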